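# Level the setting plate by its foot and keep the spirit level pressed down

### The job

Clear the setting plate first: put the bronze bush into the bin that holds the bushes and the steel dowel into the bin that holds the dowels. Then lay the spirit level lengthwise on the middle of the plate and turn the black knob of the levelling foot until the bubble stands between the two lines. Last, press the level firmly down on the plate (about 10 N) and finish while still pressing, with the bubble still between its lines, so that the foot can be locked; leave the clamp, wrench, hammer and oil bottle where they are.

Things in the scene. Friction and masses are not known exactly. Their poses are not given: they have to be found in the camera images.
- stand: Stand of the setting plate (fixed). Origin on the bench under the plate's middle; x runs along the plate towards the knob, z up. Its steel plate is 240 mm (x) x 140 mm (y), 18 mm thick, top 62 mm above the bench, on two fixed feet at the -x end and one levelling foot at x = 165 mm, which passes through a 48 mm wide nose on the plate's +x end (nose top at 54 mm).
- plate_top (a point): Middle of the plate's top face; x along the plate towards the knob, z square to the plate. At the start the knob end is low by about 1 mm (it tilts by a few thousandths of a radian only, nothing slides).
- knob_grip (a point): On the levelling foot's upright axis, at half height of its knob (82 mm up): round, ribbed, black, 41 mm diameter, 28 mm high (68 to 96 mm above the bench). Stays at this height. Clockwise from above raises the plate's knob end, 4 mm a turn, and drives the bubble towards the knob end, 6.6 mm per rad. At the start it needs about 0.8 to 1.7 rad clockwise. Friction 0.08 N m; stays where left.
- level: Loose spirit level: black bar 180 mm (x) x 32 mm (y) x 38 mm high, 0.6 kg. Lime green vial in a window along the middle of its top (x -36 to 36 mm); flat black tops at both ends (x 38 to 84 mm either side, 38 mm high) to press on. Orange cap at the +x end, grey at -x. Origin in the middle of its underside. Either end may point to the knob.
- bubble (a joint): Position of the white bubble along the level's x axis, in m, 0 when centred, at most 0.022 either way; runs to the higher end, 2.8 mm per 0.001 rad of slope, and needs about 1.5 s to settle. Bubble 22 mm long, the two black lines on the vial 28 mm apart: it stands between them within 3 mm of 0.
- plate: The same plate as a body; origin on the bench level under its middle, axes as plate_top.
- bush: Coppery bronze bush, upright tube of 32 mm outer and 20 mm inner diameter, 30 mm high, about 0.13 kg, standing on the plate. Origin in the middle of its underside.
- dowel: Stainless locating dowel, upright pin of 20 mm diameter, 50 mm high, about 0.12 kg, standing on the plate. Origin in the middle of its foot.
- bush_bin: Blue open parts bin for bushes, 120 mm (x) x 170 mm (y) x 45 mm high, walls and floor 4 mm, fixed. Origin in the middle of its underside. Two stock bushes stand at its +y end (at y 58 mm); the rest, y from -80 to 35 mm, is free.
- dowel_bin: Blue open parts bin for dowels, same size and axes; two stock dowels stand at its +y end, the rest is free.
- clamp: Matte black pallet clamp, 120 x 45 x 71 mm, bystander.
- wrench: Steel wrench lying on the bench, 180 mm, bystander.
- hammer: Hammer lying on the bench, 260 mm, bystander.
- oil: White oil bottle with red cap, 56 mm diameter, 130 mm high, bystander.

How it is judged:
On the way, in this order (a step that is already met when the one before it is completed fails the run):
1. the bush is in the bush bin and the dowel in the dowel bin (x of bush in the frame of bush_bin between -0.06 and 0.06 m and y of bush in the frame of bush_bin between -0.085 and 0.085 m and z of bush in the frame of bush_bin between -0.005 and 0.055 m and x of dowel in the frame of dowel_bin between -0.06 and 0.06 m and y of dowel in the frame of dowel_bin between -0.085 and 0.085 m and z of dowel in the frame of dowel_bin between -0.005 and 0.055 m), for 0.2 s.
2. the spirit level rests lengthwise on the plate (x of level in the frame of plate_top between -0.035 and 0.035 m and y of level in the frame of plate_top between -0.045 and 0.045 m and z of level in the frame of plate_top between -0.004 and 0.004 m and angle between the x axis of level and the x axis of plate_top, either way round below 0.17 rad and contact force between level and plate above 3 N), for 0.2 s.
3. the foot is turned until the plate is level and the bubble stands between the lines (all of step 2 and angle between plate_top's own z axis and vertical below 0.0014 rad and value of joint bubble between -0.003 and 0.003 m), for 0.3 s.
At the end, for the whole second after the job is handed in: Bush and dowel lie in their bins; the level rests on the plate within 35 mm (along) and 45 mm (across) of its middle and 10 degrees of its length; bubble within 3 mm of centre, plate within 1.4 mrad of level; fingers press the level with 2 to 40 N (level on plate 8.5 to 46 N) and stay (all of step 1 and all of step 3 and contact force between the fingers and level between 2 and 40 N and contact force between level and plate between 8.5 and 46 N and linear speed of level below 0.02 m/s and linear speed of each of bush, dowel below 0.05 m/s); the arm keeps its last pose, push and grip.
It fails at once if the clamp is pushed more than 30 mm (distance of clamp from where it was at the start of the episode above 0.03 m).
It fails at once if the wrench is pushed more than 30 mm (distance of wrench from where it was at the start of the episode above 0.03 m).
It fails at once if the hammer is pushed more than 30 mm (distance of hammer from where it was at the start of the episode above 0.03 m).
It fails at once if the oil is pushed more than 30 mm (distance of oil from where it was at the start of the episode above 0.03 m).
It fails at once if the spirit level is tipped over (angle between level's own z axis and vertical above 0.6 rad).
It also fails if it takes over 72 s, if anything falls off the work surface, if the arm or the gripper's body presses on something with over 40 N, if the wrist force passes 120 N, or if a joint passes its speed limit or range.

### The arm

A 6-joint arm with a two-finger parallel gripper is mounted at the origin on the work surface. World frame = base frame: x ahead of the robot, y to its left, z up, the work surface at z = 0. Lengths are in m, angles in rad, forces in N, time in s.
With the tool pointing down it reaches from about 0.35 to 0.85 m from the base axis. Payload 8.1 kg.
Tool frame: the origin (TCP) lies on the mounting face of the last link; the fingertips stand 186 mm ahead of it and the grasp point (between the pads) lies 167 mm ahead of it; z points along the fingers, y is the line along which they close (so a half turn about z gives the same grasp; the last joint's range is limited). The gripper opens to 93 mm and grips with 3 to 60 N. Pads are 15 mm wide; open, the fingers measure 128 mm over their backs; the gripper's body (75 mm by 188 mm) begins 65 mm behind the grasp point.
Start: joints at [-1.42, 0.13, 1.488, -0, 1.523, -0.085], TCP at [0.14, -0.583, 0.405] pointing down, gripper open.
Joint ranges: [-2.96, 2.96], [-0.89, 2.26], [0.02, 2.5], [-1.34, 4.48], [0, 2.73], [-2.66, 2.66]. Speed limits (rad/s): [2.39, 2.39, 2.79, 3.14, 3.14, 3.14].

### API

Orientations are given as a rotation vector (axis times angle).
In Python, from plant import * gives the robot as it stands. The module is installed in compiled form; this text tells all that it offers.
- The arm moves only by the tool arm_command, never from a script. Its argument "increments" is a list of rows, each a list of 6 numbers: the shift along the tool's x, y, z in units of 0.2 m (1.0 is 0.2 m), then the turn, a rotation vector about the tool's x, y, z in units of pi rad (1.0 is pi rad). A call has exactly 5 rows; each row is the pose to reach, as a shift and turn from the pose commanded when the call began, along the tool's axes at that moment, turning the shorter way round; what a row does not reach only later rows make up. A row lasts 1/8 s, in which the tool goes at most 62.5 mm and 10.7 degrees, less where a joint would pass 70% of its speed; a pose out of reach is approached as far as the arm can. A call with a number of a shift or a turn outside -1 to 1 is refused whole. A call with a gripper value outside its range is refused whole. "fingers" is the closure, from -1 (fully open) to 1 (shut), set as the call begins (left out, the last holds). The fingers move at their own pace and stop on an object; "force" is the grip in N (left out, the last holds). Time passes only in rows, so rows that repeat a pose let the fingers close, or fill a call up. It gives the time, the measured TCP pose, the force, the opening and the grip force at its end, in the units of the state.
- read_state(): the state, without advancing time (a new reading comes with each control period).
- read_camera(name): name is "scene" or "top"; returns a dict with "image" (400x640x3 uint8, red, green, blue), "fx", "fy", "cx", "cy" (pixels), "T" (4x4, takes a point from camera to world coordinates). Camera axes: x right, y down, z forward; pixel columns grow to the right and rows downward; lengths in m; the calibration is good to about 2 mm. A picture is of the moment at which its call begins. There is no depth.
- close_job(): hands the job in; it is judged then, once.
The state is a dict: "t": time; "q": joint angles; "dq": joint speeds; "joint_torque": joint torques, N m; "tool_pos": TCP position; "orientation": TCP orientation; "force": force on the tool from outside, world axes, zero at the start; "wrist_torque": the same for the moment, N m; "opening": finger opening in m; "gripper_force": force on a finger pad.
Only numpy, scipy, OpenCV 4.12 (cv2) and the standard library are available. Lean on these libraries where they do the work, as an engineer would, in place of code of your own. Each camera call takes 0.05 s, during which the arm holds its last target. There are 200 camera calls.

## Working session

There is one attempt and no reset: what is moved stays moved. The work goes in short steps, Python scripts to look and compute and a tool call to move; the robot and the scene stay as the last step left them, time stands still between calls to the robot, and variables do not carry over. Pictures are saved under pics/ and viewed, at most 10 in all, crops included, and the job is handed in when it is done.

Besides the shell and the picture viewer there is one more tool, called after "Request:" by a JSON object that holds its "name" and its "arguments", one argument or row to a line. arm_command: Moves the arm, as the interface text tells. Shifts and turns lie within -1 to 1; 1 stands for 0.2 m of shift or pi rad of turn. Its arguments: {"type":"object","properties":{"increments":{"type":"array","items":{"type":"array","items":{"type":"number","minimum":-1,"maximum":1}}},"fingers":{"type":"number"},"force":{"type":"number"}},"required":["increments"]}

```bash
mkdir -p pics
python3 - <<'E'
from plant import *
import cv2,numpy as np
for n in("scene","top"):
    c=read_camera(n); cv2.imwrite(f"pics/{n}0.png",c["image"][:,:,::-1]); print(n,c["fx"],c["fy"],c["cx"],c["cy"]);print(np.round(c["T"],4).tolist())
s=read_state();print(s)
E
```

```text
scene 377.9070478571694 377.9070478571694 317.2626219438881 203.41196230845216
[[0.6687, 0.3948, -0.6301, 1.1076], [0.7435, -0.3695, 0.5574, -0.4801], [-0.0127, -0.8412, -0.5406, 0.5233], [0.0, 0.0, 0.0, 1.0]]
top 508.6158069859327 508.6158069859327 320.14283911002076 205.8129304026107
[[-0.0207, -0.9935, 0.1122, 0.386], [-0.9997, 0.0196, -0.0112, -0.0036], [0.009, -0.1124, -0.9936, 1.4848], [0.0, 0.0, 0.0, 1.0]]
{'t': 0.1, 'q': array([-1.42040055e+00,  1.31066026e-01,  1.48918302e+00,  1.52744106e-05,
        1.52300777e+00, -8.54165381e-02]), 'dq': array([ 8.65404694e-04, -2.46174817e-03, -1.26188906e-03, -2.43180535e-05,
        1.39407421e-03,  1.50796812e-03]), 'joint_torque': array([ 1.34260812e-03, -5.61341643e+01, -4.93094838e+01,  7.70488777e-02,
        2.90977734e-02, -7.21954984e-05]), 'tool_pos': array([ 0.14016272, -0.58318056,  0.40379687]), 'orientation': array([-3.11812885e+00, -3.69358602e-01,  6.09306714e-05]), 'force': array([-0.79926877,  0.20886696, -0.09464446]), 'wrist_torque': array([-0.03979608,  0.04295579,  0.07042179]), 'gripper_force': 0.0, 'opening': 0.09346169522749502}
```

View pics/top0.png

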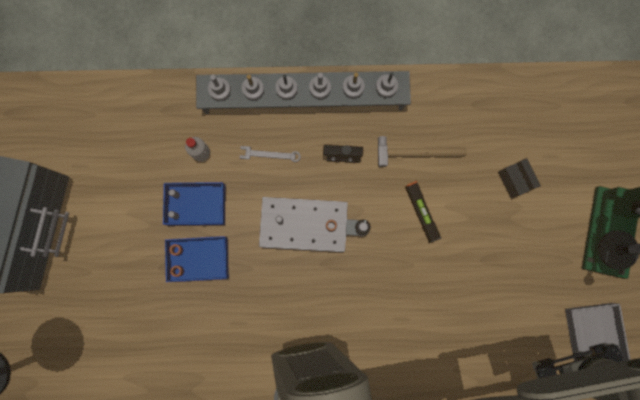

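View pics/scene0.png

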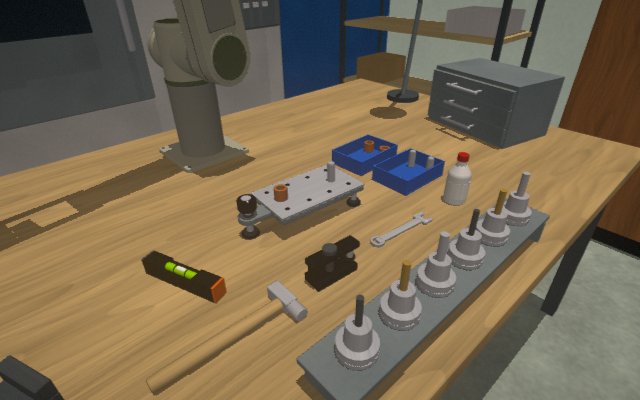

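The top view shows plate corners near (262,198)–(347,252), bush (331,226), dowel (279,219), knob (363,228) and level from (408,185) to (438,241). The dowel bin is at (194,204) and the bush bin at (197,260). In the scene view the level's orange cap is at its far (+x world) end. I'll take enlarged crops for exact pixels.

Run:
```python
import cv2
i=cv2.imread("pics/top0.png")
a=cv2.resize(i[175:275,250:450],None,fx=4,fy=4,interpolation=cv2.INTER_CUBIC)
b=cv2.resize(i[175:290,155:235],None,fx=4,fy=4,interpolation=cv2.INTER_CUBIC)
import numpy as np
# stack: a 800x400 ; save both
cv2.imwrite("pics/a.png",cv2.convertScaleAbs(a,alpha=1.6))
cv2.imwrite("pics/b.png",cv2.convertScaleAbs(b,alpha=1.6))
```

```text
(no output)
```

View pics/a.png

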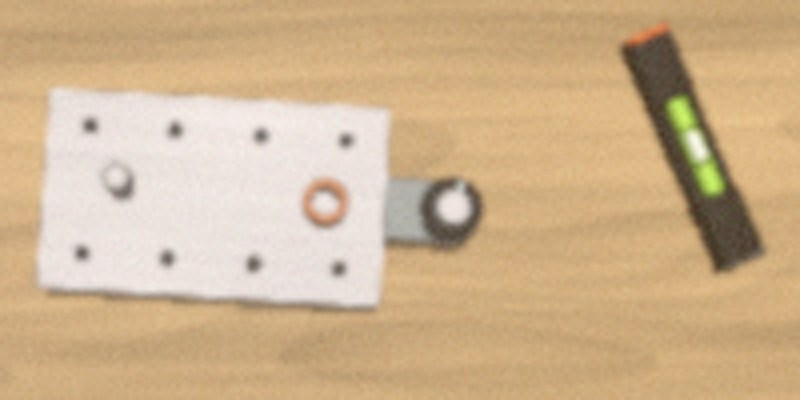

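View pics/b.png

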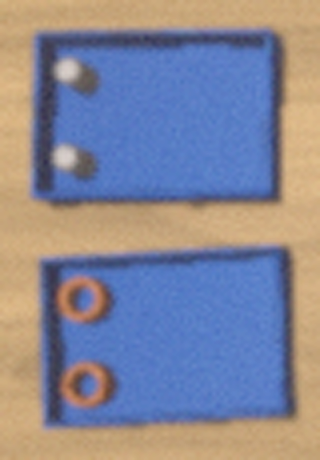

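```bash
cat > h.py <<'E'
import numpy as np, cv2
from scipy.spatial.transform import Rotation as R
from plant import *
def pix2w(c,u,v,z):
    T=c["T"]; d=T[:3,:3]@np.array([(u-c["cx"])/c["fx"],(v-c["cy"])/c["fy"],1]); o=T[:3,3]
    return o+d*(z-o[2])/d[2]
def cr(c,ox,oy,u,v,z,k=4): return pix2w(c,ox+(u+.5)/k-.5,oy+(v+.5)/k-.5,z)
def inc(p,yaw,s=None,p0=None,r0=None):
    "row (units) taking commanded pose to TCP p, tool down, tool y-axis at world angle yaw"
    if p0 is None:
        s=read_state(); p0=s["tool_pos"]; r0=R.from_rotvec(s["orientation"])
    y=np.array([np.cos(yaw),np.sin(yaw),0]); z=np.array([0,0,-1.]); best=None
    for sg in(1,-1):
        t=R.from_matrix(np.c_[np.cross(sg*y,z),sg*y,z]); d=(r0.inv()*t).as_rotvec()
        if best is None or np.linalg.norm(d)<np.linalg.norm(best): best=d
    return np.round(np.r_[r0.inv().apply(np.array(p)-p0)/.2,best/np.pi],4)
E
python3 - <<'E'
from h import *
c=read_camera("top")
A=lambda u,v,z:cr(c,250,175,u,v,z)
B=lambda u,v,z:cr(c,155,175,u,v,z)
P=np.array([A(*p,.062) for p in[(50,90),(388,110),(378,307),(40,288)]])
print("plate",P.mean(0).round(4)); d=(P[1]+P[2]-P[0]-P[3])/2; e=(P[0]+P[1]-P[2]-P[3])/2
print("len",np.linalg.norm(d),"w",np.linalg.norm(e),"ang",np.arctan2(d[1],d[0]),np.arctan2(e[1],e[0]))
ux=d/np.linalg.norm(d); print("knob pred",P.mean(0)+.165*ux)
print("bush",A(326,202,.092),"dowel",A(117,178,.112),"knob",A(453,207,.096))
L=np.array([A(*p,.038) for p in[(620,43),(667,25),(763,253),(718,271)]])
d=(L[0]+L[1]-L[2]-L[3])/2; print("level",L.mean(0),np.linalg.norm(d),"xang",np.arctan2(d[1],d[0]))
for n,q in(("dbin",[(36,33),(282,33),(280,198),(33,198)]),("bbin",[(42,260),(290,250),(295,415),(46,425)])):
    Q=np.array([B(*p,.045) for p in q]); d=(Q[0]+Q[3]-Q[1]-Q[2])/2;print(n,Q.mean(0),"yang",np.arctan2(d[1],d[0]),np.linalg.norm(d))
s=read_state(); r=R.from_rotvec(s["orientation"]); print(r.as_matrix().round(3))
E
```

```text
plate [0.4958 0.029  0.062 ]
len 0.23722861154673033 w 0.1388656568943267 ang -1.648602418311436 -0.06740436168410514
knob pred [ 0.48297569 -0.13547871  0.062     ]
bush [ 0.48934072 -0.04839381  0.092     ] dowel [0.50695831 0.09328452 0.112     ] knob [ 0.48387329 -0.1351064   0.096     ]
level [ 0.52734376 -0.31293748  0.038     ] 0.17676965765282365 xang 0.36110177709429375
dbin [0.56252688 0.33843957 0.045     ] yang 1.5511414818455251 0.17487986482921472
bbin [0.40531793 0.32995627 0.045     ] yang 1.590294118552542 0.17412331141984141
[[ 0.972  0.234 -0.   ]
 [ 0.234 -0.972  0.001]
 [ 0.    -0.001 -1.   ]]
```

```bash
cat > plan.py <<'E'
from h import *
def rot(yaw):
    y=np.array([np.cos(yaw),np.sin(yaw),0]); z=np.array([0,0,-1.])
    return R.from_matrix(np.c_[np.cross(y,z),y,z])
def call(name,start,wps):
    "start, wps: (x,y,z,yaw); up to 5 waypoints, last repeated"
    r0=rot(start[3]); wps=list(wps)+[wps[-1]]*(5-len(wps)); print(name)
    print([[*map(float,np.r_[r0.inv().apply(np.subtract(w[:3],start[:3]))/.2,(r0.inv()*rot(w[3])).as_rotvec()/np.pi].round(3)+0.)] for w in wps])
    return wps[-1]
def lin(a,b,n=5): return [tuple(np.array(a)+(np.array(b)-a)*i/n) for i in range(1,n+1)]
E
python3 - <<'E'
from plan import *
Y=-1.645
p=(0.14,-0.583,.405,-1.335)
b=(.489,-.048); d=(.507,.093); bb=(.405,.30); db=(.5625,.31)
def go(n,*w):
    global p; p=call(n,p,w)
h1=(*b,.36,Y)
go("toward bush",*lin(p,(.33,-.29,.37,Y)))
go("above bush",*lin(p,h1,5))
go("down bush",*lin(p,(*b,.251,Y),3))
go("lift",*lin(p,h1,2),*lin(h1,(.46,.09,.36,Y),3))
go("carry",*lin(p,(*bb,.36,Y),4))
go("lower",*lin(p,(*bb,.20,Y),4))
go("up+",*lin(p,(*bb,.33,Y),3),(.44,.23,.36,Y),(.47,.16,.36,Y))
go("above dowel",*lin(p,(*d,.36,Y),2),*lin((*d,.36,Y),(*d,.264,Y),3))
go("lift dowel",*lin(p,(*d,.35,Y),2),*lin((*d,.35,Y),(.54,.21,.35,Y),3))
go("over dbin",*lin(p,(*db,.35,Y),2),*lin((*db,.35,Y),(*db,.212,Y),3))
E
```

```text
toward bush
[[0.253, -0.241, 0.035, 0.0, 0.0, 0.02], [0.506, -0.481, 0.07, 0.0, 0.0, 0.039], [0.76, -0.722, 0.105, 0.0, 0.0, 0.059], [1.013, -0.962, 0.14, 0.0, 0.0, 0.079], [1.266, -1.203, 0.175, 0.0, 0.0, 0.099]]
above bush
[[0.141, -0.253, 0.01, 0.0, 0.0, 0.0], [0.281, -0.506, 0.02, 0.0, 0.0, 0.0], [0.422, -0.759, 0.03, 0.0, 0.0, 0.0], [0.562, -1.012, 0.04, 0.0, 0.0, 0.0], [0.703, -1.266, 0.05, 0.0, 0.0, 0.0]]
down bush
[[0.0, 0.0, 0.182, 0.0, 0.0, 0.0], [0.0, 0.0, 0.363, 0.0, 0.0, 0.0], [0.0, 0.0, 0.545, 0.0, 0.0, 0.0], [0.0, 0.0, 0.545, 0.0, 0.0, 0.0], [0.0, 0.0, 0.545, 0.0, 0.0, 0.0]]
lift
[[0.0, 0.0, -0.272, 0.0, 0.0, 0.0], [0.0, 0.0, -0.545, 0.0, 0.0, 0.0], [-0.065, -0.226, -0.545, 0.0, 0.0, 0.0], [-0.131, -0.452, -0.545, 0.0, 0.0, 0.0], [-0.196, -0.677, -0.545, 0.0, 0.0, 0.0]]
carry
[[-0.088, -0.257, 0.0, 0.0, 0.0, 0.0], [-0.176, -0.513, 0.0, 0.0, 0.0, 0.0], [-0.264, -0.77, 0.0, 0.0, 0.0, 0.0], [-0.352, -1.027, 0.0, 0.0, 0.0, 0.0], [-0.352, -1.027, 0.0, 0.0, 0.0, 0.0]]
lower
[[0.0, 0.0, 0.2, 0.0, 0.0, 0.0], [0.0, 0.0, 0.4, 0.0, 0.0, 0.0], [0.0, 0.0, 0.6, 0.0, 0.0, 0.0], [0.0, 0.0, 0.8, 0.0, 0.0, 0.0], [0.0, 0.0, 0.8, 0.0, 0.0, 0.0]]
up+
[[0.0, 0.0, -0.217, 0.0, 0.0, 0.0], [0.0, 0.0, -0.433, 0.0, 0.0, 0.0], [0.0, 0.0, -0.65, 0.0, 0.0, 0.0], [0.2, 0.336, -0.8, 0.0, 0.0, 0.0], [0.376, 0.674, -0.8, 0.0, 0.0, 0.0]]
above dowel
[[0.105, 0.16, 0.0, 0.0, 0.0, 0.0], [0.209, 0.32, 0.0, 0.0, 0.0, 0.0], [0.209, 0.32, 0.16, 0.0, 0.0, 0.0], [0.209, 0.32, 0.32, 0.0, 0.0, 0.0], [0.209, 0.32, 0.48, 0.0, 0.0, 0.0]]
lift dowel
[[0.0, 0.0, -0.215, 0.0, 0.0, 0.0], [0.0, 0.0, -0.43, 0.0, 0.0, 0.0], [0.04, -0.199, -0.43, 0.0, 0.0, 0.0], [0.081, -0.397, -0.43, 0.0, 0.0, 0.0], [0.121, -0.596, -0.43, 0.0, 0.0, 0.0]]
over dbin
[[0.038, -0.253, 0.0, 0.0, 0.0, 0.0], [0.075, -0.507, 0.0, 0.0, 0.0, 0.0], [0.075, -0.507, 0.23, 0.0, 0.0, 0.0], [0.075, -0.507, 0.46, 0.0, 0.0, 0.0], [0.075, -0.507, 0.69, 0.0, 0.0, 0.0]]
```

Request:
{"name": "arm_command", "arguments": {
  "increments": [
    [0.2,-0.19,0.03,0,0,0.02],
    [0.4,-0.38,0.06,0,0,0.04],
    [0.6,-0.57,0.09,0,0,0.06],
    [0.8,-0.76,0.12,0,0,0.08],
    [1.0,-0.95,0.14,0,0,0.099]
  ],
  "fingers": -0.29,
  "force": 25
}}

```text
t: 0.78
tool_pos: [0.2908, -0.3502, 0.3762]
orientation: [-3.139, 0.122, 0.0]
force: [1.2, 0.0, -0.1]
opening: 0.0604
gripper_force: 0.0
```

Run:
```python
from plan import *
s=read_state();print(s["t"],s["tool_pos"],s["opening"])
Y=-1.645
p=(0.2899,-0.3515,.377,Y)
b=(.489,-.048); d=(.507,.093); bb=(.405,.30); db=(.5625,.31)
def go(n,*w):
    global p; p=call(n,p,w)
go("1",*lin(p,(.40,-.17,.37,Y),4))
go("2",*lin(p,(*b,.30,Y),4))
go("3",*lin(p,(*b,.251,Y),2))
go("lift",*lin(p,(*b,.32,Y),2),*lin((*b,.32,Y),(.46,.09,.32,Y),3))
go("carry",*lin(p,(.41,.27,.32,Y),5))
go("lower",(*bb,.31,Y),*lin((*bb,.30,Y),(*bb,.20,Y),3))
go("up",*lin(p,(*bb,.32,Y),3),(.44,.25,.34,Y),(.46,.20,.35,Y))
go("adowel",*lin(p,(*d,.35,Y),3),*lin((*d,.35,Y),(*d,.264,Y),2))
go("lift dowel",*lin(p,(*d,.34,Y),2),*lin((*d,.34,Y),(.54,.21,.34,Y),3))
go("over dbin",*lin(p,(*db,.34,Y),2),*lin((*db,.34,Y),(*db,.212,Y),3))
```

```text
0.775 [ 0.29079968 -0.35023035  0.37619119] 0.060359893649581664
1
[[0.12, -0.236, 0.009, 0.0, 0.0, 0.0], [0.241, -0.473, 0.018, 0.0, 0.0, 0.0], [0.361, -0.709, 0.026, 0.0, 0.0, 0.0], [0.482, -0.946, 0.035, 0.0, 0.0, 0.0], [0.482, -0.946, 0.035, 0.0, 0.0, 0.0]]
2
[[0.1, -0.16, 0.088, 0.0, 0.0, 0.0], [0.199, -0.321, 0.175, 0.0, 0.0, 0.0], [0.299, -0.481, 0.262, 0.0, 0.0, 0.0], [0.399, -0.641, 0.35, 0.0, 0.0, 0.0], [0.399, -0.641, 0.35, 0.0, 0.0, 0.0]]
3
[[0.0, 0.0, 0.123, 0.0, 0.0, 0.0], [0.0, 0.0, 0.245, 0.0, 0.0, 0.0], [0.0, 0.0, 0.245, 0.0, 0.0, 0.0], [0.0, 0.0, 0.245, 0.0, 0.0, 0.0], [0.0, 0.0, 0.245, 0.0, 0.0, 0.0]]
lift
[[0.0, 0.0, -0.172, 0.0, 0.0, 0.0], [0.0, 0.0, -0.345, 0.0, 0.0, 0.0], [-0.065, -0.226, -0.345, 0.0, 0.0, 0.0], [-0.131, -0.452, -0.345, 0.0, 0.0, 0.0], [-0.196, -0.677, -0.345, 0.0, 0.0, 0.0]]
carry
[[-0.063, -0.176, 0.0, 0.0, 0.0, 0.0], [-0.126, -0.352, 0.0, 0.0, 0.0, 0.0], [-0.19, -0.527, 0.0, 0.0, 0.0, 0.0], [-0.253, -0.703, 0.0, 0.0, 0.0, 0.0], [-0.316, -0.879, 0.0, 0.0, 0.0, 0.0]]
lower
[[-0.036, -0.148, 0.05, 0.0, 0.0, 0.0], [-0.036, -0.148, 0.267, 0.0, 0.
[... 190 characters left out ...]
.0], [0.0, 0.0, -0.6, 0.0, 0.0, 0.0], [0.193, 0.236, -0.7, 0.0, 0.0, 0.0], [0.311, 0.478, -0.75, 0.0, 0.0, 0.0]]
adowel
[[0.091, 0.172, 0.0, 0.0, 0.0, 0.0], [0.183, 0.344, 0.0, 0.0, 0.0, 0.0], [0.274, 0.516, 0.0, 0.0, 0.0, 0.0], [0.274, 0.516, 0.215, 0.0, 0.0, 0.0], [0.274, 0.516, 0.43, 0.0, 0.0, 0.0]]
lift dowel
[[0.0, 0.0, -0.19, 0.0, 0.0, 0.0], [0.0, 0.0, -0.38, 0.0, 0.0, 0.0], [0.04, -0.199, -0.38, 0.0, 0.0, 0.0], [0.081, -0.397, -0.38, 0.0, 0.0, 0.0], [0.121, -0.596, -0.38, 0.0, 0.0, 0.0]]
over dbin
[[0.038, -0.253, 0.0, 0.0, 0.0, 0.0], [0.075, -0.507, 0.0, 0.0, 0.0, 0.0], [0.075, -0.507, 0.213, 0.0, 0.0, 0.0], [0.075, -0.507, 0.427, 0.0, 0.0, 0.0], [0.075, -0.507, 0.64, 0.0, 0.0, 0.0]]
```

Request:
{"name": "arm_command", "arguments": {
  "increments": [
    [0.12,-0.236,0.01,0,0,0],
    [0.24,-0.473,0.02,0,0,0],
    [0.36,-0.71,0.025,0,0,0],
    [0.48,-0.946,0.035,0,0,0],
    [0.48,-0.946,0.035,0,0,0]
  ]
}}

```text
t: 1.4
tool_pos: [0.4013, -0.1676, 0.3694]
orientation: [-3.139, 0.11, 0.0]
force: [0.6, -0.3, -0.3]
opening: 0.0598
gripper_force: 0.0
```

Request:
{"name": "arm_command", "arguments": {
  "increments": [
    [0.1,-0.16,0.09,0,0,0],
    [0.2,-0.32,0.18,0,0,0],
    [0.3,-0.48,0.26,0,0,0],
    [0.4,-0.64,0.35,0,0,0],
    [0.4,-0.64,0.35,0,0,0]
  ]
}}

```text
t: 2.02
tool_pos: [0.4895, -0.0481, 0.2978]
orientation: [-3.139, 0.115, 0.005]
force: [0.3, 1.0, -0.2]
opening: 0.0601
gripper_force: 0.0
```

Request:
{"name": "arm_command", "arguments": {
  "increments": [
    [0,0,0.12,0,0,0],
    [0,0,0.235,0,0,0],
    [0,0,0.235,0,0,0],
    [0,0,0.235,0,0,0],
    [0,0,0.235,0,0,0]
  ]
}}

```text
t: 2.65
tool_pos: [0.4901, -0.0494, 0.2542]
orientation: [3.139, -0.119, 0.003]
force: [-0.2, 0.4, -0.3]
opening: 0.0597
gripper_force: 0.0
```

Request:
{"name": "arm_command", "arguments": {
  "increments": [
    [0,0,0,0,0,0],
    [0,0,0,0,0,0],
    [0,0,0,0,0,0],
    [0,0,0,0,0,0],
    [0,0,0,0,0,0]
  ],
  "fingers": 1,
  "force": 25
}}

```text
t: 3.28
tool_pos: [0.4897, -0.0489, 0.2529]
orientation: [3.139, -0.118, 0.0]
force: [-0.5, 0.7, 2.6]
opening: 0.0318
gripper_force: 25.0
```

Request:
{"name": "arm_command", "arguments": {
  "increments": [
    [0,0,-0.17,0,0,0],
    [0,0,-0.34,0,0,0],
    [-0.065,-0.226,-0.34,0,0,0],
    [-0.13,-0.45,-0.34,0,0,0],
    [-0.196,-0.677,-0.34,0,0,0]
  ]
}}

```text
t: 3.9
tool_pos: [0.4601, 0.0903, 0.3206]
orientation: [-3.139, 0.119, 0.0]
force: [0.5, 0.1, -1.9]
opening: 0.0318
gripper_force: 25.0
```

Request:
{"name": "arm_command", "arguments": {
  "increments": [
    [-0.063,-0.176,0,0,0,0],
    [-0.126,-0.352,0,0,0,0],
    [-0.19,-0.527,0,0,0,0],
    [-0.253,-0.703,0,0,0,0],
    [-0.316,-0.88,0,0,0,0]
  ]
}}

```text
t: 4.53
tool_pos: [0.4103, 0.2705, 0.3205]
orientation: [3.139, -0.118, -0.001]
force: [-0.0, 0.2, -1.3]
opening: 0.0319
gripper_force: 25.0
```

Request:
{"name": "arm_command", "arguments": {
  "increments": [
    [-0.036,-0.148,0.05,0,0,0],
    [-0.036,-0.148,0.267,0,0,0],
    [-0.036,-0.148,0.433,0,0,0],
    [-0.036,-0.148,0.6,0,0,0],
    [-0.036,-0.148,0.6,0,0,0]
  ]
}}

```text
t: 5.15
tool_pos: [0.4043, 0.2986, 0.1978]
orientation: [3.136, -0.118, -0.008]
force: [0.1, 0.6, 0.2]
opening: 0.0318
gripper_force: 25.0
```

Request:
{"name": "arm_command", "arguments": {
  "increments": [
    [0,0,0,0,0,0],
    [0,0,0,0,0,0],
    [0,0,0,0,0,0],
    [0,0,0,0,0,0],
    [0,0,0,0,0,0]
  ],
  "fingers": -0.29
}}

```text
t: 5.78
tool_pos: [0.406, 0.2994, 0.201]
orientation: [-3.139, 0.118, -0.001]
force: [0.6, -0.1, -0.1]
opening: 0.0601
gripper_force: 0.0
```

Request:
{"name": "arm_command", "arguments": {
  "increments": [
    [0,0,-0.2,0,0,0],
    [0,0,-0.4,0,0,0],
    [0,0,-0.6,0,0,0],
    [0.19,0.236,-0.7,0,0,0],
    [0.31,0.478,-0.75,0,0,0]
  ]
}}

```text
t: 6.4
tool_pos: [0.4615, 0.1988, 0.3527]
orientation: [-3.139, 0.115, -0.005]
force: [0.2, 0.3, -0.5]
opening: 0.0601
gripper_force: 0.0
```

Request:
{"name": "arm_command", "arguments": {
  "increments": [
    [0.091,0.172,0,0,0,0],
    [0.183,0.344,0,0,0,0],
    [0.274,0.516,0,0,0,0],
    [0.274,0.516,0.1,0,0,0],
    [0.274,0.516,0.1,0,0,0]
  ]
}}

```text
t: 7.02
tool_pos: [0.5068, 0.0919, 0.3291]
orientation: [3.139, -0.12, -0.006]
force: [-0.6, 1.7, -0.3]
opening: 0.0599
gripper_force: 0.0
```

Request:
{"name": "arm_command", "arguments": {
  "increments": [
    [0,0,0.165,0,0,0],
    [0,0,0.33,0,0,0],
    [0,0,0.33,0,0,0],
    [0,0,0.33,0,0,0],
    [0,0,0.33,0,0,0]
  ]
}}

```text
t: 7.65
tool_pos: [0.5083, 0.0927, 0.2668]
orientation: [-3.139, 0.118, -0.005]
force: [0.1, 0.4, 0.7]
opening: 0.0598
gripper_force: 0.0
```

Request:
{"name": "arm_command", "arguments": {
  "increments": [
    [0,0,0,0,0,0],
    [0,0,0,0,0,0],
    [0,0,0,0,0,0],
    [0,0,0,0,0,0],
    [0,0,0,0,0,0]
  ],
  "fingers": 1
}}

```text
t: 8.28
tool_pos: [0.5075, 0.0924, 0.2647]
orientation: [3.139, -0.118, -0.0]
force: [-0.1, -0.5, -0.2]
opening: 0.0196
gripper_force: 25.0
```

Request:
{"name": "arm_command", "arguments": {
  "increments": [
    [0,0,-0.19,0,0,0],
    [0,0,-0.38,0,0,0],
    [0.04,-0.2,-0.38,0,0,0],
    [0.08,-0.4,-0.38,0,0,0],
    [0.12,-0.6,-0.38,0,0,0]
  ]
}}

```text
t: 8.9
tool_pos: [0.5406, 0.2113, 0.3406]
orientation: [3.139, -0.119, -0.0]
force: [0.7, 0.1, -0.9]
opening: 0.0196
gripper_force: 25.0
```

Request:
{"name": "arm_command", "arguments": {
  "increments": [
    [0.038,-0.25,0,0,0,0],
    [0.075,-0.505,0,0,0,0],
    [0.075,-0.505,0.21,0,0,0],
    [0.075,-0.505,0.43,0,0,0],
    [0.075,-0.505,0.645,0,0,0]
  ]
}}

```text
t: 9.52
tool_pos: [0.5626, 0.31, 0.2099]
orientation: [3.139, -0.117, -0.001]
force: [-0.1, -0.1, -1.7]
opening: 0.0195
gripper_force: 25.0
```

Request:
{"name": "arm_command", "arguments": {
  "increments": [
    [0,0,0,0,0,0],
    [0,0,0,0,0,0],
    [0,0,0,0,0,0],
    [0,0,0,0,0,0],
    [0,0,0,0,0,0]
  ]
}}

```text
t: 10.15
tool_pos: [0.5632, 0.3099, 0.2125]
orientation: [-3.139, 0.118, -0.001]
force: [0.4, 0.9, -0.7]
opening: 0.0194
gripper_force: 24.9
```

Request:
{"name": "arm_command", "arguments": {
  "increments": [
    [0,0,0,0,0,0],
    [0,0,0,0,0,0],
    [0,0,0,0,0,0],
    [0,0,0,0,0,0],
    [0,0,0,0,0,0]
  ],
  "fingers": -0.29
}}

```text
t: 10.78
tool_pos: [0.563, 0.3098, 0.2117]
orientation: [3.139, -0.118, -0.0]
force: [-0.0, 0.0, -0.5]
opening: 0.0591
gripper_force: 0.0
```

Run:
```python
from plan import *
s=read_state();print(s["t"],s["tool_pos"])
Y=-1.645; L=-1.21; db=(.5625,.31)
p=(*db,.212,Y)
def go(n,*w):
    global p; p=call(n,p,w)
go("up",*lin(p,(*db,.34,Y),3),(.55,.27,.37,Y),(.545,.21,.38,Y))
go("1",*lin(p,(.54,.02,.38,Y),4))
go("2",*lin(p,(.535,-.17,.35,-1.43),5))
go("3",*lin(p,(.5273,-.3129,.25,L),4))
go("4",*lin(p,(.5273,-.3129,.192,L),3))
```

```text
10.775 [0.56297369 0.30983172 0.21170247]
up
[[0.0, 0.0, -0.213, 0.0, 0.0, 0.0], [0.0, 0.0, -0.427, 0.0, 0.0, 0.0], [0.0, 0.0, -0.64, 0.0, 0.0, 0.0], [-0.048, 0.204, -0.79, 0.0, 0.0, 0.0], [-0.05, 0.505, -0.84, 0.0, 0.0, 0.0]]
1
[[0.011, 0.237, 0.0, 0.0, 0.0, 0.0], [0.023, 0.475, 0.0, 0.0, 0.0, 0.0], [0.034, 0.712, 0.0, 0.0, 0.0, 0.0], [0.045, 0.949, 0.0, 0.0, 0.0, 0.0], [0.045, 0.949, 0.0, 0.0, 0.0, 0.0]]
2
[[0.009, 0.19, 0.03, 0.0, 0.0, -0.014], [0.018, 0.38, 0.06, 0.0, 0.0, -0.027], [0.027, 0.57, 0.09, 0.0, 0.0, -0.041], [0.036, 0.759, 0.12, 0.0, 0.0, -0.055], [0.045, 0.949, 0.15, 0.0, 0.0, -0.068]]
3
[[-0.035, 0.176, 0.125, 0.0, 0.0, -0.018], [-0.069, 0.351, 0.25, 0.0, 0.0, -0.035], [-0.104, 0.527, 0.375, 0.0, 0.0, -0.053], [-0.138, 0.702, 0.5, 0.0, 0.0, -0.07], [-0.138, 0.702, 0.5, 0.0, 0.0, -0.07]]
4
[[0.0, 0.0, 0.097, 0.0, 0.0, 0.0], [0.0, 0.0, 0.193, 0.0, 0.0, 0.0], [0.0, 0.0, 0.29, 0.0, 0.0, 0.0], [0.0, 0.0, 0.29, 0.0, 0.0, 0.0], [0.0, 0.0, 0.29, 0.0, 0.0, 0.0]]
```

Request:
{"name": "arm_command", "arguments": {
  "increments": [
    [0,0,-0.21,0,0,0],
    [0,0,-0.42,0,0,0],
    [0,0,-0.64,0,0,0],
    [-0.048,0.2,-0.79,0,0,0],
    [-0.05,0.505,-0.84,0,0,0]
  ]
}}

```text
t: 11.4
tool_pos: [0.5454, 0.2103, 0.3828]
orientation: [-3.138, 0.113, -0.007]
force: [0.8, -0.8, 0.4]
opening: 0.0602
gripper_force: 0.0
```

Request:
{"name": "arm_command", "arguments": {
  "increments": [
    [0.01,0.24,0,0,0,0],
    [0.02,0.475,0,0,0,0],
    [0.035,0.71,0,0,0,0],
    [0.045,0.95,0,0,0,0],
    [0.045,0.95,0,0,0,0]
  ],
  "fingers": -0.6
}}

```text
t: 12.02
tool_pos: [0.54, 0.0169, 0.3799]
orientation: [3.138, -0.125, 0.0]
force: [0.5, 0.3, 0.7]
opening: 0.0741
gripper_force: 0.0
```

Request:
{"name": "arm_command", "arguments": {
  "increments": [
    [0.01,0.19,0.03,0,0,-0.014],
    [0.02,0.38,0.06,0,0,-0.027],
    [0.03,0.57,0.09,0,0,-0.041],
    [0.036,0.76,0.12,0,0,-0.055],
    [0.045,0.95,0.15,0,0,-0.068]
  ]
}}

```text
t: 12.65
tool_pos: [0.5351, -0.1705, 0.3496]
orientation: [-3.133, -0.221, -0.001]
force: [0.3, -0.5, 0.1]
opening: 0.0745
gripper_force: 0.0
```

Request:
{"name": "arm_command", "arguments": {
  "increments": [
    [-0.035,0.176,0.125,0,0,-0.018],
    [-0.07,0.35,0.25,0,0,-0.035],
    [-0.104,0.527,0.375,0,0,-0.053],
    [-0.138,0.7,0.5,0,0,-0.07],
    [-0.138,0.7,0.5,0,0,-0.07]
  ]
}}

```text
t: 13.28
tool_pos: [0.526, -0.3134, 0.2468]
orientation: [-3.089, -0.557, 0.005]
force: [-0.2, 0.8, 0.6]
opening: 0.0743
gripper_force: 0.0
```

Run:
```python
from plan import *
s=read_state();print(s["tool_pos"],s["orientation"])
a=read_camera("scene")["image"][120:320,100:480]; b=read_camera("top")["image"][160:300,150:450]
a=cv2.resize(a,None,fx=1.5,fy=1.5); b=cv2.resize(b,(570,266))
cv2.imwrite("pics/c1.png",cv2.convertScaleAbs(np.vstack([a,b])[:,:,::-1],alpha=1.4))
```

```text
[ 0.52598258 -0.31337085  0.24684577] [-3.08865911 -0.55674372  0.00488094]
```

View pics/c1.png

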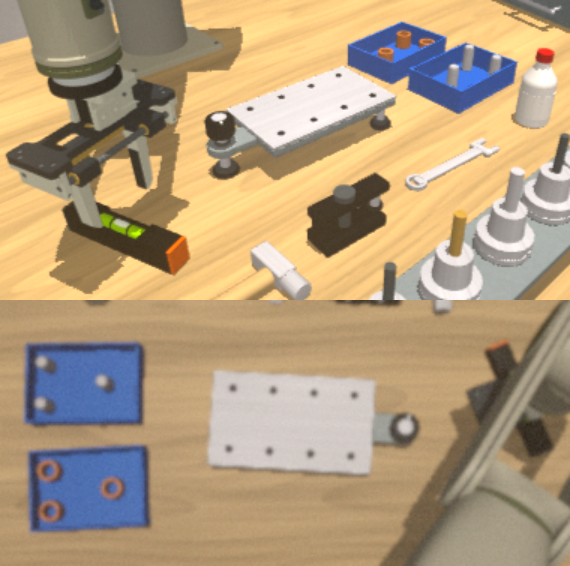

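Bush and dowel both stand in their bins, at lower crop positions (112,487) and (103,382). The open gripper sits astride the level's middle, so I'll grasp it.

Request:
{"name": "arm_command", "arguments": {
  "increments": [
    [0,0,0.095,0,0,0],
    [0,0,0.19,0,0,0],
    [0,0,0.285,0,0,0],
    [0,0,0.285,0,0,0],
    [0,0,0.285,0,0,0]
  ]
}}

```text
t: 14.0
tool_pos: [0.5269, -0.3129, 0.1927]
orientation: [-3.091, -0.56, 0.0]
force: [0.7, -1.1, -0.2]
opening: 0.0746
gripper_force: 0.0
```

Request:
{"name": "arm_command", "arguments": {
  "increments": [
    [0,0,0,0,0,0],
    [0,0,0,0,0,0],
    [0,0,0,0,0,0],
    [0,0,0,0,0,0],
    [0,0,0,0,0,0]
  ],
  "fingers": 1,
  "force": 40
}}

```text
t: 14.62
tool_pos: [0.527, -0.3133, 0.1931]
orientation: [3.09, 0.559, 0.001]
force: [1.8, -3.6, 0.8]
opening: 0.0315
gripper_force: 40.0
```

Run:
```python
from plan import *
s=read_state();print(s["tool_pos"],s["opening"])
p=(.5273,-.3129,.193,-1.21); F=-.074
def go(n,*w):
    global p; p=call(n,p,w)
go("up",*lin(p,(.5273,-.3129,.33,-1.21),4))
go("1",*lin(p,(.52,-.15,.34,-.55),5))
go("2",*lin(p,(.4958,.029,.32,F),5))
go("3",*lin(p,(.4958,.029,.262,F),3))
```

```text
[ 0.52697743 -0.31330141  0.19310842] 0.031517836776605135
up
[[0.0, 0.0, -0.171, 0.0, 0.0, 0.0], [0.0, 0.0, -0.342, 0.0, 0.0, 0.0], [0.0, 0.0, -0.514, 0.0, 0.0, 0.0], [0.0, 0.0, -0.685, 0.0, 0.0, 0.0], [0.0, 0.0, -0.685, 0.0, 0.0, 0.0]]
1
[[0.051, -0.155, -0.01, 0.0, 0.0, -0.042], [0.101, -0.31, -0.02, 0.0, 0.0, -0.084], [0.152, -0.465, -0.03, 0.0, 0.0, -0.126], [0.203, -0.62, -0.04, 0.0, 0.0, -0.168], [0.253, -0.775, -0.05, 0.0, 0.0, -0.21]]
2
[[0.14, -0.114, 0.02, 0.0, 0.0, -0.03], [0.28, -0.228, 0.04, 0.0, 0.0, -0.061], [0.42, -0.343, 0.06, 0.0, 0.0, -0.091], [0.56, -0.457, 0.08, 0.0, 0.0, -0.121], [0.7, -0.571, 0.1, 0.0, 0.0, -0.152]]
3
[[0.0, 0.0, 0.097, 0.0, 0.0, 0.0], [0.0, 0.0, 0.193, 0.0, 0.0, 0.0], [0.0, 0.0, 0.29, 0.0, 0.0, 0.0], [0.0, 0.0, 0.29, 0.0, 0.0, 0.0], [0.0, 0.0, 0.29, 0.0, 0.0, 0.0]]
```

Request:
{"name": "arm_command", "arguments": {
  "increments": [
    [0,0,-0.17,0,0,0],
    [0,0,-0.34,0,0,0],
    [0,0,-0.51,0,0,0],
    [0,0,-0.685,0,0,0],
    [0,0,-0.685,0,0,0]
  ]
}}

```text
t: 15.25
tool_pos: [0.5275, -0.3132, 0.3321]
orientation: [3.088, 0.559, 0.005]
force: [0.5, 0.3, -6.8]
opening: 0.032
gripper_force: 40.0
```

Request:
{"name": "arm_command", "arguments": {
  "increments": [
    [0.05,-0.155,-0.01,0,0,-0.042],
    [0.1,-0.31,-0.02,0,0,-0.084],
    [0.15,-0.465,-0.03,0,0,-0.126],
    [0.2,-0.62,-0.04,0,0,-0.168],
    [0.253,-0.775,-0.05,0,0,-0.21]
  ]
}}

```text
t: 15.88
tool_pos: [0.5188, -0.1485, 0.3364]
orientation: [-2.737, -1.535, 0.005]
force: [0.6, 0.5, -6.2]
opening: 0.0315
gripper_force: 40.0
```

Request:
{"name": "arm_command", "arguments": {
  "increments": [
    [0.14,-0.114,0.02,0,0,-0.03],
    [0.28,-0.228,0.04,0,0,-0.06],
    [0.42,-0.343,0.06,0,0,-0.09],
    [0.56,-0.457,0.08,0,0,-0.12],
    [0.7,-0.571,0.1,0,0,-0.152]
  ]
}}

```text
t: 16.5
tool_pos: [0.4947, 0.0304, 0.3164]
orientation: [-2.297, -2.138, 0.005]
force: [-0.0, 0.7, -6.4]
opening: 0.0315
gripper_force: 40.0
```

Request:
{"name": "arm_command", "arguments": {
  "increments": [
    [0,0,0.1,0,0,0],
    [0,0,0.2,0,0,0],
    [0,0,0.29,0,0,0],
    [0,0,0.29,0,0,0],
    [0,0,0.29,0,0,0]
  ]
}}

```text
t: 17.12
tool_pos: [0.4962, 0.029, 0.2618]
orientation: [-2.304, -2.136, 0.0]
force: [-0.3, 0.4, -6.0]
opening: 0.0318
gripper_force: 40.0
```

Now down about 6 mm and check contact.

Request:
{"name": "arm_command", "arguments": {
  "increments": [
    [0,0,0.01,0,0,0],
    [0,0,0.02,0,0,0],
    [0,0,0.03,0,0,0],
    [0,0,0.032,0,0,0],
    [0,0,0.032,0,0,0]
  ]
}}

```text
t: 17.75
tool_pos: [0.4961, 0.0292, 0.2553]
orientation: [-2.303, -2.136, 0.0]
force: [0.6, -0.1, -5.7]
opening: 0.0318
gripper_force: 40.0
```

Request:
{"name": "arm_command", "arguments": {
  "increments": [
    [0,0,0.003,0,0,0],
    [0,0,0.006,0,0,0],
    [0,0,0.008,0,0,0],
    [0,0,0.008,0,0,0],
    [0,0,0.008,0,0,0]
  ]
}}

```text
t: 18.38
tool_pos: [0.4963, 0.0291, 0.2547]
orientation: [2.303, 2.136, 0.0]
force: [-5.1, -0.7, 6.2]
opening: 0.0318
gripper_force: 40.0
```

Request:
{"name": "arm_command", "arguments": {
  "increments": [
    [0,0,0,0,0,0],
    [0,0,0,0,0,0],
    [0,0,0,0,0,0],
    [0,0,0,0,0,0],
    [0,0,0,0,0,0]
  ],
  "fingers": -0.5
}}

```text
t: 19.0
tool_pos: [0.4961, 0.0292, 0.2537]
orientation: [-2.303, -2.136, -0.0]
force: [-0.0, -0.2, 0.1]
opening: 0.0692
gripper_force: 0.0
```

Run:
```python
from plan import *
s=read_state();print(s["tool_pos"],s["opening"],s["force"])
F=-.074;p=(.4962,.029,.254,F); k=(.4835,-.1353)
def go(n,*w):
    global p; p=call(n,p,w)
go("up",*lin(p,(.4962,.029,.34,F),3),(.495,0,.35,.1),(.493,-.04,.35,.27))
go("1",*lin(p,(*k,.33,.6),4))
go("2",*lin(p,(*k,.253,.6),3))
```

```text
[0.49611994 0.02915777 0.25370559] 0.069212746172344 [-0.04042662 -0.21731756  0.09858076]
up
[[0.0, 0.0, -0.143, 0.0, 0.0, 0.0], [0.0, 0.0, -0.287, 0.0, 0.0, 0.0], [0.0, 0.0, -0.43, 0.0, 0.0, 0.0], [-0.145, 0.005, -0.48, 0.0, 0.0, -0.055], [-0.345, 0.01, -0.48, 0.0, 0.0, -0.109]]
1
[[-0.112, -0.043, 0.025, 0.0, 0.0, -0.026], [-0.223, -0.086, 0.05, 0.0, 0.0, -0.053], [-0.335, -0.13, 0.075, 0.0, 0.0, -0.079], [-0.447, -0.173, 0.1, 0.0, 0.0, -0.105], [-0.447, -0.173, 0.1, 0.0, 0.0, -0.105]]
2
[[0.0, 0.0, 0.128, 0.0, 0.0, 0.0], [0.0, 0.0, 0.257, 0.0, 0.0, 0.0], [0.0, 0.0, 0.385, 0.0, 0.0, 0.0], [0.0, 0.0, 0.385, 0.0, 0.0, 0.0], [0.0, 0.0, 0.385, 0.0, 0.0, 0.0]]
```

Request:
{"name": "arm_command", "arguments": {
  "increments": [
    [0,0,-0.143,0,0,0],
    [0,0,-0.287,0,0,0],
    [0,0,-0.43,0,0,0],
    [-0.145,0.005,-0.48,0,0,-0.055],
    [-0.345,0.01,-0.48,0,0,-0.109]
  ]
}}

```text
t: 19.62
tool_pos: [0.4934, -0.04, 0.3513]
orientation: [1.895, 2.503, 0.002]
force: [-0.2, 0.0, 0.1]
opening: 0.0695
gripper_force: 0.0
```

Request:
{"name": "arm_command", "arguments": {
  "increments": [
    [-0.112,-0.043,0.025,0,0,-0.026],
    [-0.223,-0.086,0.05,0,0,-0.053],
    [-0.335,-0.13,0.075,0,0,-0.079],
    [-0.447,-0.173,0.1,0,0,-0.105],
    [-0.447,-0.173,0.1,0,0,-0.105]
  ]
}}

```text
t: 20.25
tool_pos: [0.4828, -0.1363, 0.3293]
orientation: [-1.472, -2.774, 0.0]
force: [-1.3, 0.6, 0.3]
opening: 0.07
gripper_force: 0.0
```

```bash
cat > look.py <<'E'
import sys; from plan import *
n=sys.argv[1]; N=4
S=[read_camera("scene") for _ in range(N)]; T=[read_camera("top") for _ in range(N)]
s=np.mean([c["image"] for c in S],0); t=np.mean([c["image"] for c in T],0)
np.savez("pics/%s.npz"%n,s=s,t=t)
def proj(c,P):
    q=np.linalg.inv(c["T"])@np.r_[P,1]; return np.array([c["fx"]*q[0]/q[2]+c["cx"],c["fy"]*q[1]/q[2]+c["cy"]])
P=np.array([.4962,.029,.1]); out=[]
for c,im in((S[0],s),(T[0],t)):
    u,v=proj(c,P).round().astype(int); print("proj",u,v)
    w=im[v-30:v+31,u-50:u+51].astype(np.uint8); out.append(cv2.resize(w,None,fx=7.9,fy=4.8 if 0 else 4.7,interpolation=cv2.INTER_CUBIC)[:290])
cv2.imwrite("pics/%s.png"%n,cv2.convertScaleAbs(np.vstack(out)[:,:,::-1],alpha=1.4))
E
python3 look.py L1
```

```text
proj 307 172
proj 303 223
```

View pics/L1.png

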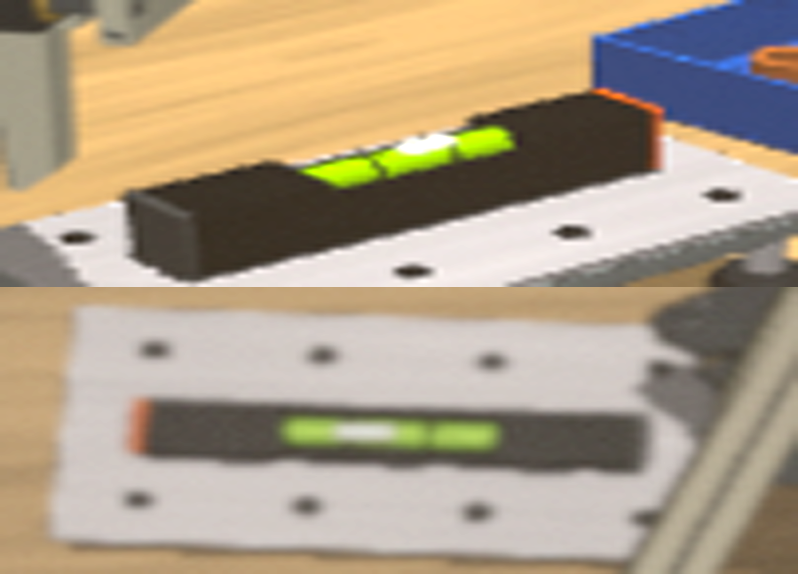

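The upper strip shows the level lengthwise on the plate with its orange end away from the knob. In the lower strip (top camera) the vial spans u 283–500 and the bubble 333–398, so it is about 9 mm off towards the orange end. I'll compute the centroids.

```bash
cat > bub.py <<'E'
import sys; from plan import *
t=np.load("pics/%s.npz"%sys.argv[1])["t"][193:254,253:354]
k=8; g=cv2.resize(t.astype(np.float32),None,fx=k,fy=k,interpolation=cv2.INTER_CUBIC)
r,gr,b=g[...,0],g[...,1],g[...,2]
green=((gr-b)>35)&(gr>r+8)
ys,xs=np.nonzero(green); n,l,st,ce=cv2.connectedComponentsWithStats(green.astype(np.uint8)); 
big=[i for i in range(1,n) if st[i,4]>60]; 
pts=np.vstack([np.argwhere(l==i)[:,::-1] for i in big]).astype(np.float32)
(c,wh,a)=cv2.minAreaRect(pts); print("rect",np.round(c,1),np.round(wh,1),a)
row=int(round(c[1])); x0,x1=pts[:,0].min(),pts[:,0].max(); print("vial",x0,x1,(x0+x1)/2)
prof=np.mean(b[row-4:row+5],0)[int(x0):int(x1)+1]
thr=(prof.max()+np.median(prof))/2; w=np.nonzero(prof>thr)[0]; print("bubble",w.min()+x0,w.max()+x0,"mid",(w.min()+w.max())/2+x0)
print("offset mm",((w.min()+w.max())/2+x0-(x0+x1)/2)*72/(x1-x0))
E
python3 bub.py L1
```

```text
rect [394.4 249.2] [219.7  49.5] 3.012787342071533
vial 285.0 504.0 394.5
bubble 339.0 399.0 mid 369.0
offset mm -8.383561643835616
```

Request:
{"name": "arm_command", "arguments": {
  "increments": [
    [0,0,0.128,0,0,0],
    [0,0,0.257,0,0,0],
    [0,0,0.385,0,0,0],
    [0,0,0.385,0,0,0],
    [0,0,0.385,0,0,0]
  ]
}}

```text
t: 21.28
tool_pos: [0.4836, -0.1351, 0.2538]
orientation: [1.469, 2.776, 0.0]
force: [0.2, -1.1, -0.4]
opening: 0.0697
gripper_force: 0.0
```

Request:
{"name": "arm_command", "arguments": {
  "increments": [
    [0,0,0,0,0,0],
    [0,0,0,0,0,0],
    [0,0,0,0,0,0],
    [0,0,0,0,0,0],
    [0,0,0,0,0,0]
  ],
  "fingers": 1,
  "force": 30
}}

```text
t: 21.9
tool_pos: [0.4836, -0.135, 0.2532]
orientation: [1.469, 2.776, 0.001]
force: [3.4, 2.4, 1.6]
opening: 0.0404
gripper_force: 30.0
```

Request:
{"name": "arm_command", "arguments": {
  "increments": [
    [0,0,0,0,0,0.042],
    [0,0,0,0,0,0.084],
    [0,0,0,0,0,0.126],
    [0,0,0,0,0,0.168],
    [0,0,0,0,0,0.207]
  ]
}}

```text
t: 22.52
tool_pos: [0.4846, -0.1347, 0.2532]
orientation: [2.282, 2.155, 0.006]
force: [15.6, 4.3, -6.6]
opening: 0.0407
gripper_force: 30.0
```

Request:
{"name": "arm_command", "arguments": {
  "increments": [
    [0,0,0,0,0,0.042],
    [0,0,0,0,0,0.084],
    [0,0,0,0,0,0.126],
    [0,0,0,0,0,0.168],
    [0,0,0,0,0,0.207]
  ]
}}

```text
t: 23.15
tool_pos: [0.4856, -0.1351, 0.2533]
orientation: [2.849, 1.312, 0.012]
force: [25.6, -0.9, -16.2]
opening: 0.0405
gripper_force: 30.0
```

Request:
{"name": "arm_command", "arguments": {
  "increments": [
    [0,0,0,0,0,0],
    [0,0,0,0,0,0],
    [0,0,0,0,0,0],
    [0,0,0,0,0,0],
    [0,0,0,0,0,0]
  ]
}}

```text
t: 23.78
tool_pos: [0.4856, -0.1352, 0.2533]
orientation: [2.847, 1.318, 0.012]
force: [24.3, -1.3, -15.0]
opening: 0.0403
gripper_force: 30.0
```

Request:
{"name": "arm_command", "arguments": {
  "increments": [
    [0,0,0,0,0,0],
    [0,0,0,0,0,0],
    [0,0,0,0,0,0],
    [0,0,0,0,0,0],
    [0,0,0,0,0,0]
  ]
}}

```text
t: 24.4
tool_pos: [0.4856, -0.1352, 0.2533]
orientation: [2.847, 1.318, 0.012]
force: [24.1, -0.3, -16.6]
opening: 0.0402
gripper_force: 30.0
```

```bash
python3 look.py L2; python3 bub.py L2
```

```text
proj 307 172
proj 303 223
rect [393.9 249.2] [218.9  49.8] 2.97373104095459
vial 285.0 503.0 394.0
bubble 364.0 423.0 mid 393.5
offset mm -0.1651376146788991
```

View pics/L2.png

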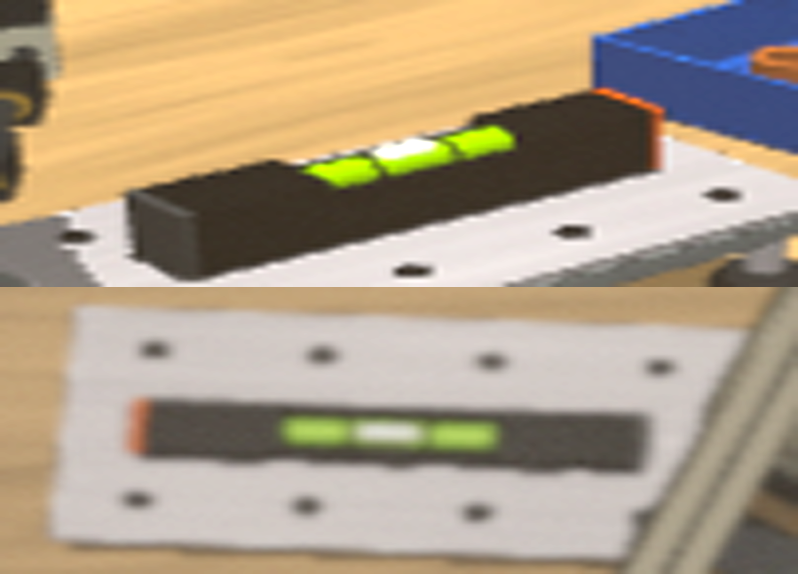

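The bubble now stands centred between the lines, at u 357–423 with the vial at 283–500. I'll release the knob and go to press.

Request:
{"name": "arm_command", "arguments": {
  "increments": [
    [0,0,0,0,0,0],
    [0,0,0,0,0,0],
    [0,0,0,0,0,0],
    [0,0,0,0,0,0],
    [0,0,0,0,0,0]
  ],
  "fingers": -0.5
}}

```text
t: 25.42
tool_pos: [0.4831, -0.1352, 0.2527]
orientation: [-2.851, -1.32, 0.0]
force: [-0.3, -0.2, 0.3]
opening: 0.0699
gripper_force: 0.0
```

Request:
{"name": "arm_command", "arguments": {
  "increments": [
    [0,0,-0.1,0,0,0],
    [0,0,-0.2,0,0,0],
    [0,0,-0.3,0,0,0],
    [0,0,-0.4,0,0,0],
    [0,0,-0.4,0,0,0]
  ]
}}

```text
t: 26.05
tool_pos: [0.4838, -0.1354, 0.3345]
orientation: [2.848, 1.319, 0.004]
force: [0.7, 0.5, -1.1]
opening: 0.0696
gripper_force: 0.0
```

```bash
python3 look.py L3; python3 bub.py L3
python3 - <<'E'
from plan import *
s=read_state();print(s["tool_pos"],s["opening"],s["force"])
p=(.4835,-.1353,.333,-.7);t=(.492,-.026)
p=call("1",p,lin(p,(*t,.33,-.074),5))
p=call("2",p,lin(p,(*t,.291,-.074),3))
E
```

```text
proj 307 172
proj 303 223
rect [393.9 249. ] [219.   49.6] 3.012787342071533
vial 285.0 503.0 394.0
bubble 364.0 423.0 mid 393.5
offset mm -0.1651376146788991
[ 0.48296092 -0.13509855  0.33195238] 0.06958910691916403 [-0.56776552  0.78918743  0.4400122 ]
1
[[0.089, -0.064, 0.003, 0.0, 0.0, -0.04], [0.178, -0.128, 0.006, 0.0, 0.0, -0.08], [0.267, -0.192, 0.009, 0.0, 0.0, -0.12], [0.356, -0.256, 0.012, 0.0, 0.0, -0.159], [0.445, -0.32, 0.015, 0.0, 0.0, -0.199]]
2
[[0.0, 0.0, 0.065, 0.0, 0.0, 0.0], [0.0, 0.0, 0.13, 0.0, 0.0, 0.0], [0.0, 0.0, 0.195, 0.0, 0.0, 0.0], [0.0, 0.0, 0.195, 0.0, 0.0, 0.0], [0.0, 0.0, 0.195, 0.0, 0.0, 0.0]]
```

Request:
{"name": "arm_command", "arguments": {
  "increments": [
    [0.09,-0.064,0.003,0,0,-0.04],
    [0.18,-0.128,0.006,0,0,-0.08],
    [0.267,-0.192,0.009,0,0,-0.12],
    [0.356,-0.256,0.012,0,0,-0.16],
    [0.445,-0.32,0.015,0,0,-0.199]
  ],
  "fingers": 1
}}

```text
t: 27.08
tool_pos: [0.4919, -0.0252, 0.3294]
orientation: [-2.302, -2.137, 0.0]
force: [-0.1, 0.2, 0.5]
opening: 0.0245
gripper_force: 0.0
```

Request:
{"name": "arm_command", "arguments": {
  "increments": [
    [0,0,0.065,0,0,0],
    [0,0,0.13,0,0,0],
    [0,0,0.19,0,0,0],
    [0,0,0.19,0,0,0],
    [0,0,0.19,0,0,0]
  ]
}}

```text
t: 27.7
tool_pos: [0.492, -0.0263, 0.2918]
orientation: [-2.308, -2.132, 0.0]
force: [0.2, -0.7, 0.1]
opening: 0.0004
gripper_force: 0.0
```

Request:
{"name": "arm_command", "arguments": {
  "increments": [
    [0,0,0.005,0,0,0],
    [0,0,0.01,0,0,0],
    [0,0,0.015,0,0,0],
    [0,0,0.02,0,0,0],
    [0,0,0.02,0,0,0]
  ]
}}

```text
t: 28.32
tool_pos: [0.4919, -0.0259, 0.2877]
orientation: [-2.307, -2.133, 0.0]
force: [0.3, 0.6, 0.0]
opening: 0.0007
gripper_force: 0.0
```

Down in 1 mm steps.

Request:
{"name": "arm_command", "arguments": {
  "increments": [
    [0,0,0.002,0,0,0],
    [0,0,0.004,0,0,0],
    [0,0,0.006,0,0,0],
    [0,0,0.006,0,0,0],
    [0,0,0.006,0,0,0]
  ]
}}

```text
t: 28.95
tool_pos: [0.4919, -0.0259, 0.2865]
orientation: [-2.307, -2.133, -0.0]
force: [-0.4, -0.2, 0.2]
opening: 0.0006
gripper_force: 0.0
```

Request:
{"name": "arm_command", "arguments": {
  "increments": [
    [0,0,0.001,0,0,0],
    [0,0,0.002,0,0,0],
    [0,0,0.003,0,0,0],
    [0,0,0.004,0,0,0],
    [0,0,0.004,0,0,0]
  ]
}}

```text
t: 29.58
tool_pos: [0.492, -0.0259, 0.2864]
orientation: [2.307, 2.133, 0.0]
force: [-3.1, 0.0, 7.4]
opening: 0.0006
gripper_force: 3.5
```

Request:
{"name": "arm_command", "arguments": {
  "increments": [
    [0,0,0.001,0,0,0],
    [0,0,0.0015,0,0,0],
    [0,0,0.0015,0,0,0],
    [0,0,0.0015,0,0,0],
    [0,0,0.0015,0,0,0]
  ]
}}

```text
t: 30.2
tool_pos: [0.492, -0.0259, 0.2864]
orientation: [2.307, 2.133, 0.0]
force: [-4.7, 1.3, 10.2]
opening: 0.0007
gripper_force: 4.7
```

Request:
{"name": "arm_command", "arguments": {
  "increments": [
    [0,0,0,0,0,0],
    [0,0,0,0,0,0],
    [0,0,0,0,0,0],
    [0,0,0,0,0,0],
    [0,0,0,0,0,0]
  ]
}}

```text
t: 30.82
tool_pos: [0.492, -0.0259, 0.2864]
orientation: [2.307, 2.133, 0.0]
force: [-4.2, 0.7, 9.2]
opening: 0.0005
gripper_force: 4.7
```

Request:
{"name": "arm_command", "arguments": {
  "increments": [
    [0,0,0,0,0,0],
    [0,0,0,0,0,0],
    [0,0,0,0,0,0],
    [0,0,0,0,0,0],
    [0,0,0,0,0,0]
  ]
}}

```text
t: 31.45
tool_pos: [0.492, -0.0259, 0.2864]
orientation: [2.307, 2.133, 0.0]
force: [-5.9, 0.4, 8.9]
opening: 0.0006
gripper_force: 4.7
```

```bash
python3 look.py L4; python3 bub.py L4; python3 -c "
from plant import *
s=read_state();print(s['t'],s['force'],s['tool_pos'])"
```

```text
proj 307 172
proj 303 223
31.85 [-4.3561463  -0.26797917  9.5820048 ] [ 0.49200421 -0.02588863  0.28635497]Traceback (most recent call last):
  File "bub.py", line 8, in <module>
    pts=np.vstack([np.argwhere(l==i)[:,::-1] for i in big]).astype(np.float32)
        ~~~~~~~~~^^^^^^^^^^^^^^^^^^^^^^^^^^^^^^^^^^^^^^^^^^
    return _nx.concatenate(arrs, 0, dtype=dtype, casting=casting)
           ~~~~~~~~~~~~~~~^^^^^^^^^^^^^^^^^^^^^^^^^^^^^^^^^^^^^^^
ValueError: need at least one array to concatenate
```

View pics/L4.png

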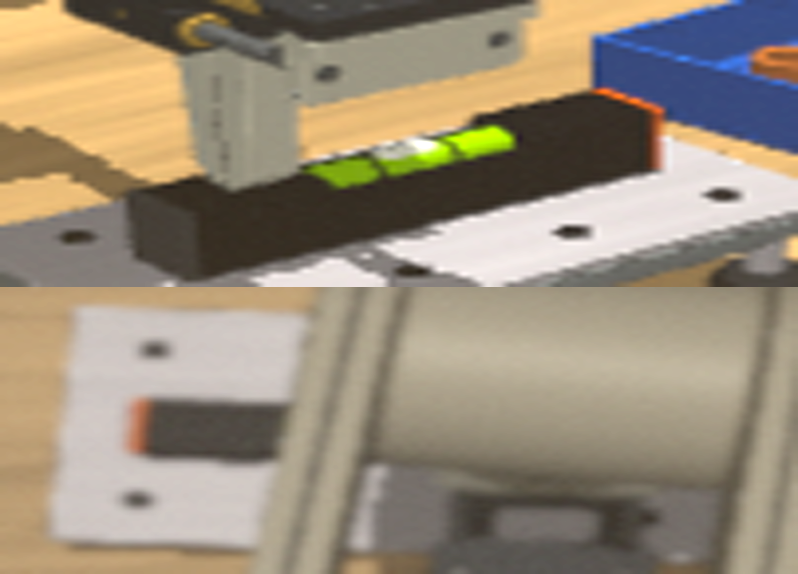

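The fingers press on the level's knob end at about 9.5 N. In the scene view the bubble (u 378–437) still stands between the lines at 377 and 453, as when it was centred. I'll hand it in.

```bash
python3 -c "
from plant import *
print(close_job())"
```

```text
the job is handed in; nothing more can be done
None
```

I handed the job in at about 32 s: bush and dowel are in their bins, and the level is on the plate with the bubble centred. The fingers are still pressing at about 9.5 N, and no verdict came back.

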